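Shingle the index plates on the sloping archive rack and clamp them

TASK

Lay the three index plates on the sloping rack like roof shingles, rails up and towards the low end: first the plate with the longest label rail on the lowest pair of ticks, then the middle one on the middle ticks, overlapping it, then the shortest on the highest ticks. Each plate must lie flat and square, centred between the side strips, with its railed edge in line with its ticks. Then, once all three lie there, swing the hold-down bar fully down onto the top plate, and leave everything else on the table where it is.

Things in the scene. Friction and masses are not known exactly. Their poses are not given: they have to be found in the camera images.
- plate_long: index plate with the longest (80 mm) label rail: brown board 100 (x) x 95 (y) x 5 mm, 70 to 120 g, starts flat on the table. Origin: centre of its underside; z up, +y to the railed (lower) edge. Raised aluminium rail, flush with that edge, centred: 80 mm along x, 12 mm thick along y (centre at y = 41.5 mm), top 23 mm above the underside. Lift by pinching across the 12 mm.
- plate_long_edge (a point): middle of the railed edge of that plate, on its underside (y = 47.5 mm in the plate frame), axes as the plate
- plate_mid: index plate with the middle-length (54 mm) label rail: brown board 100 (x) x 95 (y) x 5 mm, 70 to 120 g, starts flat on the table. Origin: centre of its underside; z up, +y to the railed (lower) edge. Raised aluminium rail, flush with that edge, centred: 54 mm along x, 12 mm thick along y (centre at y = 41.5 mm), top 23 mm above the underside. Lift by pinching across the 12 mm.
- plate_mid_edge (a point): middle of the railed edge of that plate, on its underside (y = 47.5 mm in the plate frame), axes as the plate
- plate_short: index plate with the shortest (28 mm) label rail: brown board 100 (x) x 95 (y) x 5 mm, 70 to 120 g, starts flat on the table. Origin: centre of its underside; z up, +y to the railed (lower) edge. Raised aluminium rail, flush with that edge, centred: 28 mm along x, 12 mm thick along y (centre at y = 41.5 mm), top 23 mm above the underside. Lift by pinching across the 12 mm.
- plate_short_edge (a point): middle of the railed edge of that plate, on its underside (y = 47.5 mm in the plate frame), axes as the plate
- rack: grey sloping rack, fixed, 170 x 262 mm base, about 110 mm high at its high end; origin under its middle, y to its low end. Steel deck between two grey side strips that begin 62 mm from its middle. Friction holds plates on it. Between a laid plate and the rail of the plate below 38 mm stay free: open the fingers to 40 mm at most when letting go
- line_low (a point): exposure line (lowest; for the longest rail; a steel starter strip bears the edge): midway between two black ticks on the side strips, exactly where the middle of the railed edge (underside) of its plate must lie. Axes as the plate when laid: x across, y down the slope, z out, 12 degrees off vertical
- line_mid (a point): exposure line (middle; for the middle-length rail; 50 mm up the slope from line_low and 5 mm out): midway between two black ticks on the side strips, exactly where the middle of the railed edge (underside) of its plate must lie. Axes as the plate when laid: x across, y down the slope, z out, 12 degrees off vertical
- line_top (a point): exposure line (highest; for the shortest rail; 50 mm up the slope from line_mid and 5 mm out): midway between two black ticks on the side strips, exactly where the middle of the railed edge (underside) of its plate must lie. Axes as the plate when laid: x across, y down the slope, z out, 12 degrees off vertical
- clamp (a joint): angle of the hinged hold-down bar at the high end of the rack, rad: 0 = closed, resting on the upper margin of the top plate; it starts open at 1.5 to 1.9 (about upright). Stiff friction hinge, stays where it is left; about 2 N at the bar moves it. Its lower stop, without a plate, is at -0.08
- clamp_hinge (a point): middle of the hinge axis of the hold-down bar (the axis is this point's x, parallel to x of the lines); the axes turn with the bar: y from the hinge to the bar, z out of its outer (upper when closed) face. At joint 0 they are parallel to the line points. The hinge lies 230 mm up the slope from line_low and 23 mm out (its z)
- clamp_bar (a point): middle of the outer face of the hold-down bar, 50 mm from the hinge: push here to close it. The bar is dark steel, 124 mm long across the rack, 14 mm wide, 10 mm thick, carried by two arms at its ends (56 mm either side of the middle)
- tape: bystander, leave alone: roll of clear tape lying flat, 48 mm across, 18 high; origin at the centre of its underside
- stapler: bystander, leave alone: black stapler, 110 x 34 x 40 mm, lying roughly along x; origin at the centre of its underside
- rule: bystander, leave alone: steel rule, 28 x 200 x 5 mm, lying beyond the high end of the rack; origin at the centre of its underside
- punch: bystander, leave alone: hole punch, 90 x 110 x 60 mm; origin at the centre of its underside
- mug: bystander, leave alone: white mug, 80 mm across, 90 high; origin at the centre of its underside
- stamp: bystander, leave alone: wooden hand stamp, 40 mm across, 73 high; origin at the centre of its underside
- clip_box: bystander, leave alone: small cardboard box of clips, 50 x 80 x 30 mm; origin at the centre of its underside
Mind the look-alikes: they are no part of the job. What is shaped like the plate_short but turquoise or white is not meant.

How it is judged:
By the outcome, as a careful person would: the job done as asked, in the order asked, and still so for the second after the job is handed in, with the robot touching nothing.
It also fails if it takes over 72 s, if anything falls off the work surface, if the arm or the gripper's body presses on something with over 40 N, if the wrist force passes 120 N, or if a joint passes its speed limit or range.

ROBOT

A 7-joint arm with a two-finger parallel gripper is mounted at the origin on the work surface. World frame = base frame: x ahead of the robot, y to its left, z up, the work surface at z = 0. Lengths are in m, angles in rad, forces in N, time in s.
With the tool pointing down it reaches from about 0.425 to 0.8 m from the base axis. Payload 8.3 kg.
Tool frame: the origin (TCP) lies between the finger pads; the fingertips stand 25 mm ahead of it and the grasp point (between the pads) lies 6 mm ahead of it (env.tips_ahead is the distance from the TCP to the fingertips, in m); z points along the fingers, y is the line along which they close (so a half turn about z gives the same grasp; the last joint's range is limited). The gripper opens to 85 mm and grips with 20 to 120 N. Pads are 22 mm wide; open, the fingers measure 114 mm over their backs; the gripper's body (76 mm by 85 mm) begins 54 mm behind the grasp point. The pads swing forward as they close: fully open they stand 13 mm farther back than shut.
Start: joints at [1.049, 0.383, 0.016, 1.37, -0.006, 1.388, -0.046], TCP at [0.277, -0.56, 0.256] pointing down, gripper open.
Joint ranges: [-2.95, 2.95], [-0.25, 2.06], [-1.52, 1.56], [0.18, 2.33], [-1.44, 4.58], [0.02, 2.06], [-3.01, 3.01]. Speed limits (rad/s): [2.39, 2.39, 3.01, 3.01, 3.14, 3.14, 3.14].

INTERFACE

Orientations are given as a unit quaternion [x, y, z, w].
In Python, from rig import env gives the robot as it stands.
- The arm moves only by the shell command python3 -m inch 'ROWS' [FORCE]. ROWS is JSON, a list that holds one entry, the list of rows, each a list of 7 numbers: the turn, a rotation vector about the world's x, y, z in rad, then the shift along the world's x, y, z in cm, then the opening, from 0 (shut) to 1 (fully open). A call has 1 to 12 rows; each row shifts and turns the commanded pose from where the row before left it; what a row does not reach is not made up. A row lasts 1/12 s, in which the tool goes at most 41.7 mm and 7.16 degrees, less where a joint would pass 70% of its speed; a pose out of reach is approached as far as the arm can. A call is refused whole if a number of a shift passes 4.17 or a number of a turn 0.125, either way. A call with a gripper value outside its range is refused whole. The fingers move at their own pace and stop on an object; FORCE is the grip in N (left out, the last holds). Time passes only in rows, so rows that do not move let the fingers close. It gives the time, the measured TCP pose, the force, the opening and the grip force at its end, in the units of the state.
- env.get_state(): the state, without advancing time (a new reading comes with each control period).
- env.grab_frame(name): name is "scene" or "top" or "wrist"; returns a dict with "image" (420x560x3 uint8, red, green, blue), "mtx" (3x3 intrinsics, pixels), "position" and "rotation" of the camera in the world; the wrist camera has in their place "T_tool_cam" (4x4, takes a point from camera to tool coordinates, whose origin is the TCP and whose axes are the flange's). Camera axes: x right, y up, looking along -z (the intrinsics and any distortion apply to the point x, -y, -z); pixel columns grow to the right and rows downward; lengths in m; the calibration is good to about 2 mm. A picture is of the moment at which its call begins: read the wrist's pose just before it. There is no depth.
- env.sign_off(): hands the job in; it is judged then, once.
The state is a dict: "time_s": time; "qpos": joint angles; "joint_velocities": joint speeds; "effort": joint torques, N m; "eef_pos": TCP position; "tool_rot": TCP orientation; "contact_force": force on the tool from outside, world axes, zero at the start; "wrist_torque": the same for the moment, N m; "finger_gap": opening from 0.0 (shut) to 1.0 (fully open); "grasp_force": force on a finger pad.
Only numpy, scipy, OpenCV 4.12 (cv2) and the standard library are available. Lean on these libraries where they do the work, as an engineer would, in place of code of your own. Each camera call takes 0.05 s, during which the arm holds its last target. There are 200 camera calls.

## Working session

There is one attempt and no reset: what is moved stays moved. The work goes in short steps, Python scripts to look and compute and a shell command to move; the robot and the scene stay as the last step left them, time stands still between calls to the robot, and variables do not carry over. Pictures are saved under pics/ and viewed, at most 10 in all, crops included, and the job is handed in when it is done.

```bash
ls; mkdir -p pics; cat > h.py <<'E'
import numpy as np, cv2
from rig import env
from scipy.spatial.transform import Rotation as R
E
python3 - <<'E'
from h import *
s=env.get_state(); print({k:np.round(v,3).tolist() for k,v in s.items()}, env.tips_ahead)
import pickle
for n in ("scene","top"):
    f=env.grab_frame(n); pickle.dump(f,open(f"{n}0.pkl","wb"))
    cv2.imwrite(f"pics/{n}0.png",f["image"][:,:,::-1])
    print(n,{k:np.round(v,3).tolist() for k,v in f.items() if k!="image"})
E
```

```text
pics
{'time_s': 0.0, 'qpos': [1.049, 0.384, 0.016, 1.371, -0.006, 1.388, -0.046], 'joint_velocities': [-0.001, 0.001, 0.0, -0.002, 0.001, 0.002, 0.001], 'effort': [0.0, -62.76, 0.844, -37.182, 0.017, 0.014, 0.0], 'eef_pos': [0.277, -0.56, 0.255], 'tool_rot': [0.974, 0.227, -0.0, -0.001], 'contact_force': [-0.659, -0.507, -0.529], 'wrist_torque': [0.015, 0.005, -0.006], 'grasp_force': 0.0, 'finger_gap': 0.996} 0.025
scene {'mtx': [[403.084, 0.0, 282.668], [0.0, 403.084, 211.27], [0.0, 0.0, 1.0]], 'position': [1.015, -0.385, 0.954], 'rotation': [0.269, 0.129, 0.424, 0.855]}
top {'mtx': [[426.785, 0.0, 281.506], [0.0, 426.785, 203.311], [0.0, 0.0, 1.0]], 'position': [0.402, -0.007, 1.267], 'rotation': [0.038, -0.036, -0.696, 0.716]}
```

View pics/top0.png

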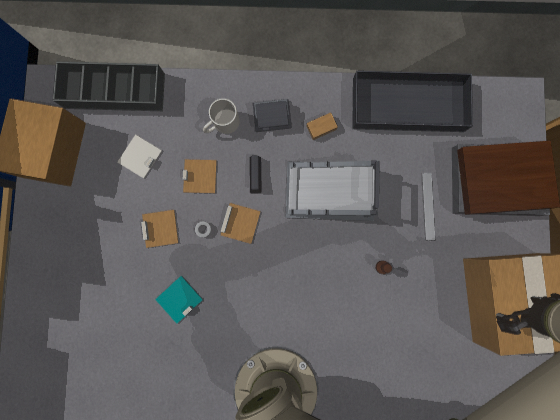

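View pics/scene0.png

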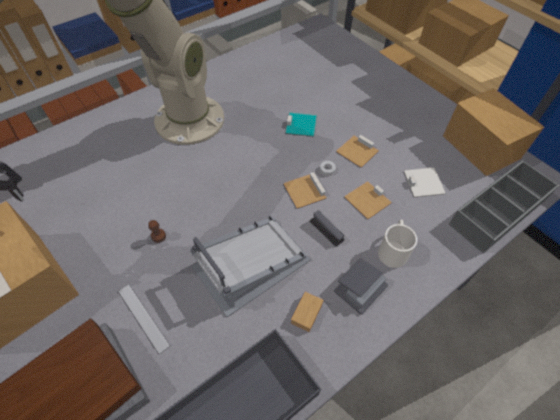

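The top view shows the three brown plates with their rails on the left (+y) side: short at (200,177), mid at (160,229), long at (240,224). The rack is at (332,190) with its low end to the left and the bar upright on the right. The decoys are white (140,157) and turquoise (180,300).

```bash
cat > h.py <<'E'
import numpy as np, cv2, pickle
from scipy.spatial.transform import Rotation as R
def campose(f,s=None):
    if "T_tool_cam" in f:
        T=np.eye(4); T[:3,:3]=R.from_quat(s["tool_rot"]).as_matrix(); T[:3,3]=s["eef_pos"]
        T=T@np.array(f["T_tool_cam"]); return T[:3,3],T[:3,:3]
    r=np.array(f["rotation"]); return np.array(f["position"]), (R.from_quat(r).as_matrix() if r.size==4 else r)
def rays(f,uv,s=None):
    p,M=campose(f,s); uv=np.atleast_2d(uv).astype(float)
    d=np.c_[uv,np.ones(len(uv))]@np.linalg.inv(f["mtx"]).T
    d=d*[1,-1,-1]@M.T; return p,d/np.linalg.norm(d,axis=1)[:,None]
def onplane(f,uv,z,s=None):
    p,d=rays(f,uv,s); return p+d*((z-p[2])/d[:,2])[:,None]
def proj(f,P,s=None):
    p,M=campose(f,s); c=(np.atleast_2d(P)-p)@M*[1,-1,-1]; q=c@np.array(f["mtx"]).T; return q[:,:2]/q[:,2:]
def tri(fs,uvs):
    A=np.zeros((3,3));b=np.zeros(3);L=[]
    for (f,s),uv in zip(fs,uvs):
        p,d=rays(f,uv,s); Q=np.eye(3)-np.outer(d[0],d[0]); A+=Q;b+=Q@p; L.append((p,Q))
    x=np.linalg.solve(A,b); return x,[1e3*np.linalg.norm(Q@(x-p)) for p,Q in L]
def snap(name,tag):
    from rig import env
    s=env.get_state(); f=env.grab_frame(name); pickle.dump((f,s),open(tag+".pkl","wb"))
    cv2.imwrite(f"pics/{tag}.png",f["image"][:,:,::-1]); return f,s
E
python3 - <<'E'
from h import *
for n,cs in (("top",[(200,177),(160,229),(240,224)]),("scene",[(367,200),(358,151),(304,191)])):
    f=pickle.load(open(n+"0.pkl","rb")); h=cv2.cvtColor(f["image"],cv2.COLOR_RGB2HSV)
    m=((h[...,0]>8)&(h[...,0]<25)&(h[...,1]>90)&(h[...,2]>60)).astype(np.uint8)
    for c in cs:
        k,l,st,ce=cv2.connectedComponentsWithStats(m); i=l[c[1],c[0]]
        print(n,c,"hsv",h[c[1],c[0]],st[i].tolist() if i else 0,ce[i].round(1), "xy",onplane(f,ce[i],.005)[0].round(3))
f=pickle.load(open("top0.pkl","rb"))
for c in [(288,215),(288,165),(377,163),(377,213)]: print("rack",onplane(f,c,.03)[0].round(3))
for n,c in dict(mug=(222,112),tape=(203,230),stapler=(255,174),punch=(272,115),stamp=(384,268),clip=(322,126)).items(): print(n,onplane(f,c,.03)[0].round(3))
from rig import env
w,s=snap("wrist","w0"); print(np.round(w["mtx"],1).tolist(),np.round(w["T_tool_cam"],3).tolist())
E
```

```text
top (200, 177) hsv [ 16 129 148] [183, 160, 33, 33, 996] [200.1 176. ] xy [0.61  0.243 0.005]
top (160, 229) hsv [ 16 128 149] [142, 210, 36, 38, 1001] [160.9 228.2] xy [0.451 0.352 0.005]
top (240, 224) hsv [ 16 129 148] [221, 203, 39, 40, 959] [241.6 223.3] xy [0.472 0.114 0.005]
scene (367, 200) hsv [ 17 113 174] [345, 182, 46, 36, 823] [367.  200.1] xy [0.614 0.242 0.005]
scene (358, 151) hsv [ 17 111 174] [337, 136, 41, 31, 609] [356.5 151.6] xy [0.455 0.35  0.005]
scene (304, 191) hsv [ 17 107 172] [284, 175, 42, 33, 739] [302.8 191.3] xy [0.476 0.112 0.005]
rack [ 0.498 -0.023  0.03 ]
rack [ 0.646 -0.019  0.03 ]
rack [ 0.659 -0.281  0.03 ]
rack [ 0.511 -0.281  0.03 ]
mug [0.801 0.182 0.03 ]
tape [0.448 0.222 0.03 ]
stapler [0.616 0.077 0.03 ]
punch [0.796 0.033 0.03 ]
stamp [ 0.353 -0.302  0.03 ]
clip [ 0.766 -0.117  0.03 ]
[[340.3, 0.0, 272.9], [0.0, 340.3, 208.7], [0.0, 0.0, 1.0]] [[0.0, 0.949, 0.316, 0.083], [1.0, -0.0, 0.001, 0.0], [0.001, 0.316, -0.949, -0.117], [0.0, 0.0, 0.0, 1.0]]
```

```bash
python3 -c "
import cv2;a=cv2.imread('pics/scene0.png')[120:300,180:440];b=cv2.imread('pics/top0.png')[140:250,130:390]
cv2.imwrite('pics/c1.png',cv2.resize(a[:,:],None,fx=3,fy=3,interpolation=2))"
python3 -m inch '[[[0,0,-0.038,2.3,3.1,0.3,1],[0,0,-0.038,2.3,3.1,0.3,1],[0,0,-0.038,2.3,3.1,0.3,1],[0,0,-0.038,2.3,3.1,0.3,1],[0,0,-0.038,2.3,3.1,0.3,1],[0,0,-0.038,2.3,3.1,0.3,1],[0,0,-0.038,2.3,3.1,0.3,1],[0,0,-0.038,2.3,3.1,0.3,1],[0,0,-0.038,2.3,3.1,0.3,1],[0,0,-0.038,2.3,3.1,0.3,1],[0,0,-0.038,2.3,3.1,0.3,1],[0,0,-0.038,2.3,3.1,0.3,1]]]'
python3 -m inch '[[[0,0,0,2.3,3.1,0.3,1],[0,0,0,2.3,3.1,0.3,1],[0,0,0,0,0,0,1],[0,0,0,0,0,0,1],[0,0,0,0,0,0,1]]]'
python3 - <<'E'
from h import *
f,s=snap("wrist","w1"); print(s["eef_pos"],R.from_quat(s["tool_rot"]).as_matrix().round(3),np.round(s["qpos"],2))
E
python3 -m inch '[[[0,0,0,0,4,0,1],[0,0,0,0,4,0,1],[0,0,0,0,4,0,1],[0,0,0,0,4,0,1],[0,0,0,0,0,0,1],[0,0,0,0,0,0,1],[0,0,0,0,0,0,1]]]'
python3 - <<'E'
from h import *
f,s=snap("wrist","w2"); print(s["eef_pos"])
E
```

```text
time_s: 1.15
eef_pos: [0.5535, -0.1867, 0.2923]
tool_rot: [1.0, 0.0, -0.0, -0.0]
contact_force: [0.8, 0.5, -0.1]
finger_gap: 1.003
grasp_force: 0.0
time_s: 1.57
eef_pos: [0.5987, -0.1265, 0.2977]
tool_rot: [1.0, 0.002, -0.001, 0.0]
contact_force: [-0.2, -0.3, 0.6]
finger_gap: 0.999
grasp_force: 0.0
[ 0.59868089 -0.12651163  0.29772555] [[ 1.     0.003 -0.001]
 [ 0.003 -1.    -0.   ]
 [-0.001  0.    -1.   ]] [ 0.32  0.35 -0.22  1.33  0.08  1.47 -1.47]
time_s: 2.2
eef_pos: [0.5987, 0.0317, 0.2983]
tool_rot: [1.0, 0.0, 0.0, 0.001]
contact_force: [-0.5, -1.2, 0.1]
finger_gap: 0.997
grasp_force: 0.0
[0.59872939 0.03166555 0.29830316]
```

View pics/w1.png

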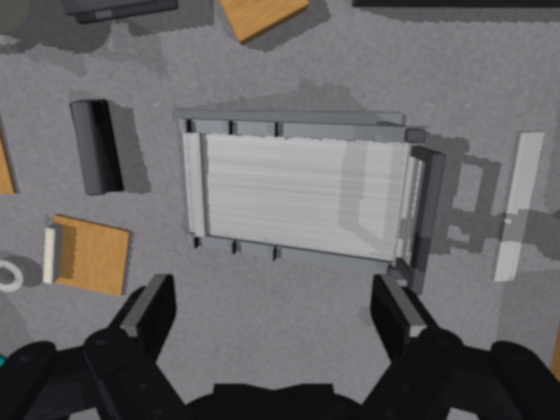

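View pics/w2.png

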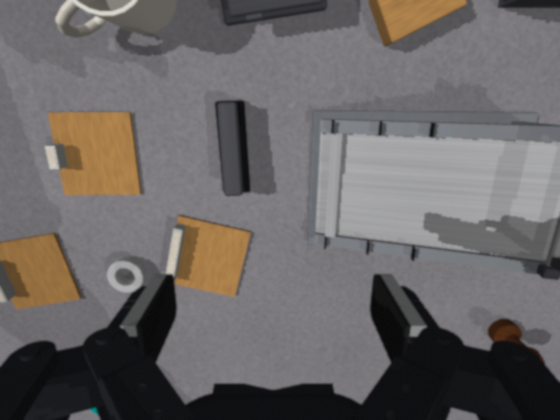

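The wrist views show the six tick pairs clearly. In w1 the upper strip has ticks at (188,126), (231,128), (277,129) and the lower at (196,242), (234,247), (275,253). In w2 they are at (333,127), (381,128), (432,130) and (325,242), (370,247), (415,253). In w2 the long plate's rail is at (175,252), the short at (54,157), and mid is cut off on the left, so I'll take two more views of the plates.

```bash
python3 -m inch '[[[0,0,0,-1.7,3.1,0,1],[0,0,0,-1.7,3.1,0,1],[0,0,0,-1.7,3.1,0,1],[0,0,0,-1.7,3.1,0,1],[0,0,0,-1.7,3.1,0,1],[0,0,0,-1.7,3.1,0,1],[0,0,0,0,0,0,1],[0,0,0,0,0,0,1],[0,0,0,0,0,0,1]]]'|grep eef
python3 -c "
from h import *
snap('wrist','w3')"
python3 -m inch '[[[0,0,0,0,3.5,0,1],[0,0,0,0,3.5,0,1],[0,0,0,0,3.5,0,1],[0,0,0,0,0,0,1],[0,0,0,0,0,0,1],[0,0,0,0,0,0,1]]]'|grep eef
python3 - <<'E'
from h import *
snap('wrist','w4')
# ticks
pts={}
for w,L in (("w1",[(188,126),(231,128),(277,129),(196,242),(234,247),(275,253)]),("w2",[(333,127),(381,128),(432,130),(325,242),(370,247),(415,253)])):
    f,s=pickle.load(open(w+".pkl","rb")); g=f["image"].max(2); k,l,st,ce=cv2.connectedComponentsWithStats((g<50).astype(np.uint8)); 
    for j,c in enumerate(L):
        sub=l[c[1]-6:c[1]+7,c[0]-6:c[0]+7]; i=np.bincount(sub[sub>0]).argmax() if (sub>0).any() else 0
        print(w,j,st[i].tolist() if i else g[c[1]-3:c[1]+4,c[0]].tolist(),ce[i].round(1)); pts[w,j]=ce[i]
F=[pickle.load(open(w+".pkl","rb")) for w in ("w1","w2")]
for j in range(6): 
    x,e=tri(F,[pts["w1",j],pts["w2",j]]); print(j,x.round(4),np.round(e,2))
# rails: light pixels + plates
for w in ("w1","w2","w3","w4"):
    f,s=pickle.load(open(w+".pkl","rb")); h=cv2.cvtColor(f["image"],cv2.COLOR_RGB2HSV)
    m=((h[...,0]>8)&(h[...,0]<25)&(h[...,1]>90)&(h[...,2]>60)).astype(np.uint8)
    k,l,st,ce=cv2.connectedComponentsWithStats(m)
    for i in range(1,k):
        if st[i,4]>3000: print(w,"plate",st[i].tolist(),ce[i].round(1),onplane(f,ce[i],.005,s)[0].round(3))
    m=((h[...,1]<60)&(h[...,2]>165)).astype(np.uint8); k,l,st,ce=cv2.connectedComponentsWithStats(m)
    for i in range(1,k):
        if 150<st[i,4]<2500: print(w,"light",st[i].tolist(),ce[i].round(1),onplane(f,ce[i],.023,s)[0].round(3))
a=pickle.load(open("w1.pkl","rb"))[0]["image"]; b=pickle.load(open("w3.pkl","rb"))[0]["image"]; c=pickle.load(open("w4.pkl","rb"))[0]["image"]
im=np.vstack([cv2.resize(a[105:270,170:300],None,fx=2,fy=2,interpolation=2)]); im=cv2.copyMakeBorder(im,0,90,0,0,cv2.BORDER_CONSTANT)
im=np.hstack([im,b[:420,:530]]); cv2.imwrite("pics/c2.png",im[...,::-1]); print(im.shape)
E
```

```text
eef_pos: [0.4978, 0.2174, 0.2983]
eef_pos: [0.4982, 0.3227, 0.2977]
w1 0 [187, 120, 4, 12, 44] [188.6 125.3]
w1 1 [230, 121, 3, 13, 27] [230.6 127. ]
w1 2 [276, 123, 2, 13, 19] [276.3 129.8]
w1 3 [195, 238, 4, 9, 30] [196.2 241.9]
w1 4 [233, 242, 3, 11, 28] [233.9 246.9]
w1 5 [274, 248, 2, 11, 19] [274.5 252.8]
w2 0 [54, 53, 54, 57, 58, 58, 58] [278.9 180. ]
w2 1 [380, 123, 2, 11, 13] [380.3 127.6]
w2 2 [430, 123, 5, 13, 41] [432.  129.2]
w2 3 [58, 57, 56, 54, 53, 55, 58] [278.9 180. ]
w2 4 [367, 243, 2, 8, 10] [367.7 246.9]
w2 5 [412, 247, 3, 12, 27] [413.  252.9]
0 [ 0.6103  0.0035 -0.0265] [40.44 40.44]
1 [ 0.6494 -0.0812  0.0481] [0.08 0.08]
2 [ 0.6487 -0.1292  0.0631] [0.45 0.45]
3 [ 0.5478 -0.0039  0.0244] [47.54 47.54]
4 [ 0.5115 -0.0802  0.0483] [0.12 0.12]
5 [ 0.5111 -0.128   0.0633] [0.03 0.03]
w1 plate [54, 215, 76, 81, 4441] [ 92.6 255.5] [0.478 0.114 0.005]
w1 light [184, 134, 18, 101, 841] [193.8 175.5] [ 0.591 -0.033  0.023]
w1 light [358, 142, 36, 98, 2286] [375.5 187.5] [ 0.578 -0.248  0.023]
w1 light [508, 146, 15, 66, 219] [515.2 182. ] [ 0.585 -0.413  0.023]
w1 li
[... 1411 characters left out ...]
4 0.288 0.023]
w3 light [308, 148, 28, 64, 607] [321.5 179.6] [0.486 0.16  0.023]
w3 light [247, 187, 36, 35, 505] [263.6 204.2] [0.456 0.229 0.023]
w3 light [116, 192, 19, 39, 269] [125.2 211.4] [0.447 0.398 0.023]
w4 plate [298, 14, 91, 98, 7905] [343.5  62.2] [0.616 0.245 0.005]
w4 plate [387, 137, 102, 92, 4821] [443.4 183.8] [0.477 0.112 0.005]
w4 plate [201, 157, 89, 87, 5316] [248.8 199.2] [0.457 0.353 0.005]
w4 light [300, 49, 12, 28, 300] [305.3  62.7] [0.614 0.289 0.023]
w4 light [395, 147, 32, 65, 642] [410.7 179.3] [0.487 0.16  0.023]
w4 light [333, 187, 36, 35, 548] [349.9 204.3] [0.456 0.23  0.023]
w4 light [204, 192, 16, 40, 293] [211.5 211.7] [0.446 0.398 0.023]
(420, 790, 3)
```

View pics/c2.png

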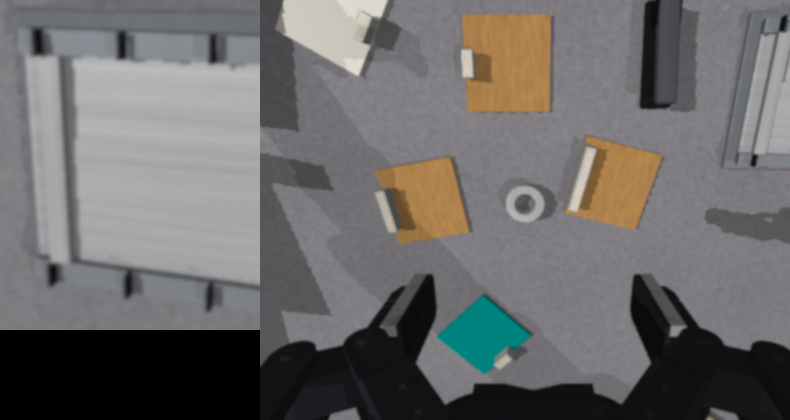

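```bash
cat > m.py <<'E'
from h import *
V={w:pickle.load(open(w+".pkl","rb")) for w in ("w1","w2","w3","w4")}
def tick(w,c):
    f,_=V[w]; g=f["image"].max(2).astype(float); u,v=c; W=g[v-7:v+8,u-8:u+9]
    med=np.median(W); k=np.clip(med*0.78-W,0,25); k[W>med*0.78]=0
    r=np.median(W,axis=1); k[(r<med*.8)|(r>med*1.35)]=0
    Y,X=np.mgrid[v-7:v+8,u-8:u+9]; return np.array([(k*X).sum(),(k*Y).sum()])/k.sum()
L1=[(188,126),(231,128),(277,129),(196,242),(234,247),(275,253)];L2=[(333,127),(381,128),(432,130),(325,242),(369,247),(414,253)]
T=[]
for a,b in zip(L1,L2):
    p,q=tick("w1",a),tick("w2",b); x,e=tri([V["w1"],V["w2"]],[p,q]); T.append(x); print(p.round(1),q.round(1),x.round(4),np.round(e[0],2))
T=np.array(T)
for j in range(3): d=T[j]-T[j+3]; print("line",((T[j]+T[j+3])/2).round(4),"yaw",np.degrees(np.arctan2(d[1],d[0])).round(2),np.linalg.norm(d).round(4))
for n,c in dict(long=(.477,.113),mid=(.457,.353),short=(.616,.245)).items():
  for w in ("w2","w3","w4"):
    f,s=V[w]; h=cv2.cvtColor(f["image"],cv2.COLOR_RGB2HSV)
    m=((h[...,0]>8)&(h[...,0]<25)&(h[...,1]>90)&(h[...,2]>60)).astype(np.uint8)
    uv=proj(f,[*c,.005],s)[0].astype(int)
    if not(40<uv[0]<520): continue
    k,l,st,ce=cv2.connectedComponentsWithStats(m); i=l[uv[1],uv[0]]
    cn=max(cv2.findContours((l==i).astype(np.uint8),0,1)[0],key=len)[:,0].astype(float)
    # grow half a pixel outward
    cn+=0.5*np.sign(cn-ce[i])
    P=onplane(f,cn,.005,s)[:,:2]*1000; (cx,cy),(a,b),an=cv2.minAreaRect(cv2.convexHull(P.astype(np.float32)))
    an=(an+45)%90-45
    print(n,w,"ctr",round(cx,1),round(cy,1),"size",round(a,1),round(b,1),"yaw",round(an,2))
E
python3 m.py
```

```text
[188.8 125.3] [333.2 126.4] [ 0.6496 -0.034   0.0339] 0.28
[230.8 126.8] [380.6 128. ] [ 0.6494 -0.0814  0.0486] 0.34
[276.2 129. ] [432.2 129.4] [ 0.649  -0.1291  0.0638] 0.01
[196.3 241.8] [325.6 241.9] [ 0.5113 -0.0326  0.0335] 0.13
[234.  246.5] [367.9 246.3] [ 0.5122 -0.0803  0.0484] 0.24
[274.8 252.5] [413.2 252.6] [ 0.5112 -0.1284  0.0628] 0.02
line [ 0.5805 -0.0333  0.0337] yaw -0.57 0.1384
line [ 0.5808 -0.0809  0.0485] yaw -0.46 0.1372
line [ 0.5801 -0.1287  0.0633] yaw -0.31 0.1378
long w2 ctr 476.1 118.9 size 95.8 102.7 yaw -13.52
long w3 ctr 475.7 119.8 size 96.8 101.1 yaw -13.69
long w4 ctr 475.8 120.5 size 97.8 101.0 yaw -13.65
mid w3 ctr 453.3 355.8 size 101.6 96.9 yaw 9.95
mid w4 ctr 453.5 356.3 size 101.8 96.2 yaw 10.1
short w2 ctr 613.5 245.8 size 100.2 97.4 yaw 0.05
short w3 ctr 613.2 246.6 size 100.8 96.0 yaw 0.21
short w4 ctr 613.3 246.8 size 100.7 96.5 yaw 0.28
```

```bash
cat > go.py <<'E'
# usage: go.py x y z yaw_deg tilt_deg : shift (cm) and turn (rad) from the measured pose
import sys; from h import *; from rig import env
x,y,z,yw,ti=map(float,sys.argv[1:6]); s=env.get_state()
T=R.from_euler("z",yw,degrees=True)*R.from_euler("x",ti,degrees=True)*R.from_euler("x",180,degrees=True)
print("shift",((np.array([x,y,z])-s["eef_pos"])*100).round(2),"turn",(T*R.from_quat(s["tool_rot"]).inv()).as_rotvec().round(4),"gap",round(s["finger_gap"],3),"grasp",round(s["grasp_force"],1),"F",np.round(s["contact_force"],1),"t",s["time_s"],"q7",round(s["qpos"][6],2))
E
python3 - <<'E'
from h import *
V={w:pickle.load(open(w+".pkl","rb")) for w in ("w1","w2","w3","w4")}
for n,a,b,p,q in (("short","w2","w4",(51.2,157),(305.3,62.7)),("short","w3","w4",(206.5,62.8),(305.3,62.7)),("long","w1","w3",(48.1,255.3),(321.5,179.6)),("long","w2","w3",(173.4,251.2),(321.5,179.6)),("mid","w3","w4",(125.2,211.4),(211.5,211.7))):
    x,e=tri([V[a],V[b]],[p,q]); print(n,x.round(4),np.round(e[0],2))
E
python3 -m inch '[[[0,0,-0.03,-0.16,-2.03,-2.47,0.5],[0,0,-0.03,-0.16,-2.03,-2.47,0.5],[0,0,-0.03,-0.16,-2.03,-2.47,0.5],[0,0,-0.03,-0.16,-2.03,-2.47,0.5],[0,0,-0.03,-0.16,-2.03,-2.47,0.5],[0,0,-0.03,-0.16,-2.03,-2.47,0.5],[0,0,-0.03,-0.16,-2.03,-2.47,0.5],[0,0,-0.03,-0.16,-2.03,-2.47,0.5],[0,0,0,0,0,0,0.5],[0,0,0,0,0,0,0.5],[0,0,0,0,0,0,0.5]]]' | grep eef
python3 go.py .4856 .160 .032 -13.6 0
```

```text
short [0.6138 0.2886 0.023 ] 0.11
short [0.6138 0.2886 0.0225] 0.11
long [0.4864 0.1604 0.0225] 0.31
long [0.4865 0.1603 0.0134] 2.78
mid [0.4466 0.3978 0.0233] 0.03
eef_pos: [0.4848, 0.1614, 0.1015]
shift [ 0.08 -0.14 -6.95] turn [-0.0003  0.0013  0.0019] gap 0.503 grasp 0.0 F [ 0.   0.9 -0.7] t 4.5167 q7 -2.3
```

```bash
python3 -m inch '[[[0,0,0,0.1,-0.13,-2.3,0.5],[0,0,0,0,0,-2.3,0.5],[0,0,0,0,0,-2.3,0.5],[0,0,0,0,0,0,0.5],[0,0,0,0,0,0,0.5],[0,0,0,0,0,0,0],[0,0,0,0,0,0,0],[0,0,0,0,0,0,0],[0,0,0,0,0,0,0],[0,0,0,0,0,0,0],[0,0,0,0,0,0,0]]]' 40
python3 go.py .486 .160 .032 -13.6 0
python3 -m inch '[[[0,0,0,0,0,2,0],[0,0,0,0,0,3,0],[0,0,0,0,0,3.5,0],[0,0,0,0,0,3.5,0],[0,0,0,0,0,3,0],[0,0,0,0,0,0,0],[0,0,0,0,0,0,0],[0,0,0,0,0,0,0]]]' | grep -v tool
python3 -c "
from h import *
snap('wrist','w5')"
python3 go.py .5808 -.0745 .15 -.45 -12
```

```text
time_s: 5.43
eef_pos: [0.4864, 0.1615, 0.0336]
tool_rot: [0.993, -0.118, 0.002, -0.001]
contact_force: [-1.5, -1.4, 7.0]
finger_gap: 0.125
grasp_force: 40.0
shift [-0.04 -0.15 -0.16] turn [-0.001   0.0034 -0.0002] gap 0.125 grasp 40.0 F [-1.5 -1.4  7. ] t 5.4333 q7 -2.34
time_s: 6.1
eef_pos: [0.4847, 0.1608, 0.1815]
contact_force: [-0.6, -0.7, -1.8]
finger_gap: 0.127
grasp_force: 39.2
shift [  9.64 -23.51  -3.07] turn [-0.2076  0.0243  0.2286] gap 0.127 grasp 39.2 F [-0.3 -0.2 -1.8] t 6.15 q7 -2.26
```

View pics/w5.png

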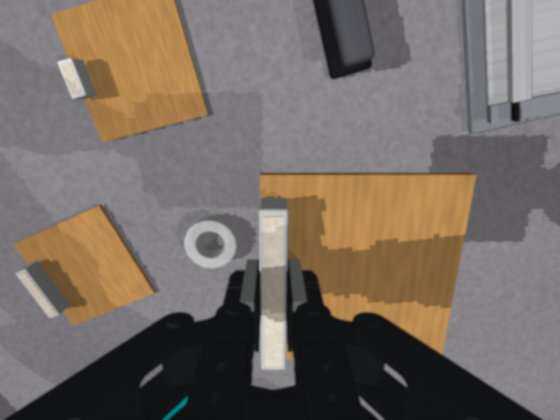

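```bash
cat > lay.py <<'E'
# usage: lay.py line(0..2) xoff_mm(tool minus rail centre) h_mm(TCP above underside) out_mm
import sys; from h import *; from rig import env
j=int(sys.argv[1]); xo,hh,o=map(float,sys.argv[2:5]); s=env.get_state()
P=np.array([[.5808,-.0331,.0332],[.5805,-.0810,.0485],[.5801,-.1289,.0638]])[j]
B=R.from_euler("z",-.45,degrees=True)*R.from_euler("x",-12,degrees=True); T=B*R.from_euler("x",180,degrees=True)
t=P+B.apply([xo/1e3,-.006,(hh+o)/1e3])
print("target",t.round(4),"shift",((t-s["eef_pos"])*100).round(2),"turn",(T*R.from_quat(s["tool_rot"]).inv()).as_rotvec().round(4),"out",(B.as_matrix()[:,2]).round(3),"F",np.round(s["contact_force"],1),"gap",round(s["finger_gap"],3),"t",round(s["time_s"],2),"q",np.round(s["qpos"],2))
E
cat > held.py <<'E'
# held.py tag h_mm : edges of the held board in the tool frame (mm)
import sys; from h import *
f,s=pickle.load(open(sys.argv[1]+".pkl","rb")); hh=float(sys.argv[2]); T=np.array(f["T_tool_cam"])
def tool(uv,z):
    d=np.c_[uv,np.ones(len(uv))]@np.linalg.inv(f["mtx"]).T*[1,-1,-1]@T[:3,:3].T; p=T[:3,3]; return ((p+d*((z/1e3-p[2])/d[:,2])[:,None])*1e3)
h=cv2.cvtColor(f["image"],cv2.COLOR_RGB2HSV)
m=((h[...,0]>8)&(h[...,0]<25)&(h[...,1]>80)&(h[...,2]>40)).astype(np.uint8)
k,l,st,ce=cv2.connectedComponentsWithStats(m); l=(l==1+st[1:,4].argmax())
cols=np.arange(300,460,5); top=np.array([np.argmax(l[:,c]) for c in cols])-.5
X=tool(np.c_[cols,top],hh-5); print("board +x edge x",np.median(X[:,0]).round(1),"yaw deg",np.degrees(np.arctan(np.polyfit(X[:,1],X[:,0],1)[0])).round(2))
rows=np.arange(190,350,8); rt=np.array([np.nonzero(l[r])[0].max() for r in rows])+.5
Y=tool(np.c_[rt,rows],hh-5); print("board far edge y",np.median(Y[:,1]).round(1),"slope deg",np.degrees(np.arctan(np.polyfit(Y[:,0],Y[:,1],1)[0])).round(2))
g=f["image"].min(2); c=g[190:400,273].astype(int); e=[r+190 for r in range(1,209) if abs(c[r+1]-c[r-1])>20]; print("rail rows",e, tool(np.c_[np.full(len(e),273),e],hh-23)[:,0].round(1))
E
python3 held.py w5 33.6; python3 lay.py 0 0 33.6 60
```

```text
board +x edge x 50.3 yaw deg 0.4
board far edge y 88.0 slope deg 0.01
rail rows [208, 209, 210, 211, 266, 267, 318, 319, 320, 368, 369, 370, 388, 389, 390, 391] [ 40.4  39.9  39.5  39.1  14.7  14.2 -11.1 -11.6 -12.1 -38.8 -39.4 -40.
 -50.9 -51.5 -52.1 -52.7]
target [ 0.5809 -0.0195  0.126 ] shift [  9.65 -18.01  -5.47] turn [-0.2076  0.0243  0.2286] out [0.002 0.208 0.978] F [-0.3 -0.2 -1.8] gap 0.127 t 6.15 q [-0.05  0.21 -0.38  1.77  0.09  1.17 -2.26]
```

The held plate is square in the gripper: its rail is centred within 0.3 mm and its yaw is within 0.4°. I'm carrying it to 60 mm above the low line.

```bash
python3 -m inch '[[[-0.026,0.003,0.0286,1.21,-2.25,-0.68,0],[-0.026,0.003,0.0286,1.21,-2.25,-0.68,0],[-0.026,0.003,0.0286,1.21,-2.25,-0.68,0],[-0.026,0.003,0.0286,1.21,-2.25,-0.68,0],[-0.026,0.003,0.0286,1.21,-2.25,-0.68,0],[-0.026,0.003,0.0286,1.21,-2.25,-0.68,0],[-0.026,0.003,0.0286,1.21,-2.25,-0.68,0],[-0.026,0.003,0.0286,1.21,-2.25,-0.68,0],[0,0,0,0,0,0,0],[0,0,0,0,0,0,0],[0,0,0,0,0,0,0],[0,0,0,0,0,0,0]]]' | grep eef
python3 lay.py 0 0 33.6 10
```

```text
eef_pos: [0.5813, -0.0178, 0.1268]
target [ 0.5808 -0.0299  0.0771] shift [-0.05 -1.21 -4.97] turn [-0.0015  0.0006 -0.0017] out [0.002 0.208 0.978] F [-0.1 -0.1 -0.8] gap 0.131 t 7.15 q [ 0.07  0.41 -0.27  1.66  0.34  1.15 -1.91]
```

```bash
python3 -m inch '[[[0,0,0,0,-0.4,-1.6,0],[0,0,0,-0.05,-0.4,-1.7,0],[0,0,0,0,-0.41,-1.67,0],[0,0,0,0,0,0,0],[0,0,0,0,0,0,0],[0,0,0,0,0,0,0],[0,0,0,0,0,0,0]]]' | grep eef
python3 lay.py 0 0 33.6 0
python3 -c "
from h import *
snap('wrist','w6')"
```

```text
eef_pos: [0.5822, -0.0303, 0.079]
target [ 0.5808 -0.032   0.0673] shift [-0.14 -0.17 -1.17] turn [-0.0011  0.0039 -0.0014] out [0.002 0.208 0.978] F [-0.6  0.4 -0. ] gap 0.125 t 7.73 q [ 0.07  0.46 -0.25  1.7   0.37  1.05 -1.92]
```

View pics/w6.png

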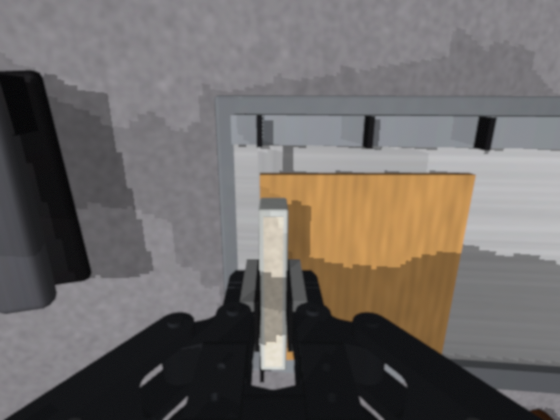

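```bash
python3 -m inch '[[[0,0,0,-0.05,-0.08,-0.35,0],[0,0,0,-0.05,-0.08,-0.35,0],[0,0,0,0,-0.04,-0.25,0],[0,0,0,0,0,-0.15,0],[0,0,0,0,0,0,0],[0,0,0,0,0,0,0],[0,0,0,0,0,0,0]]]' | grep -E 'eef|force'
python3 lay.py 0 0 33.6 0;  python3 -m inch '[[[0,0,0,0,0,0,0],[0,0,0,0,0,0,0],[0,0,0,0,0,0,0]]]' | grep -E 'eef|force'; python3 lay.py 0 0 33.6 0
```

```text
eef_pos: [0.5803, -0.0332, 0.0665]
contact_force: [0.3, 0.6, -1.1]
grasp_force: 39.3
target [ 0.5808 -0.032   0.0673] shift [0.05 0.12 0.09] turn [-0.0006  0.0015 -0.0004] out [0.002 0.208 0.978] F [ 0.3  0.6 -1.1] gap 0.126 t 8.37 q [ 0.08  0.48 -0.25  1.71  0.37  1.03 -1.93]
eef_pos: [0.5803, -0.0331, 0.0665]
contact_force: [0.2, 0.5, -0.7]
grasp_force: 39.3
target [ 0.5808 -0.032   0.0673] shift [0.05 0.11 0.08] turn [-0.0007  0.0015 -0.0006] out [0.002 0.208 0.978] F [ 0.2  0.5 -0.7] gap 0.129 t 8.62 q [ 0.08  0.48 -0.25  1.71  0.37  1.03 -1.93]
```

```bash
python3 -m inch '[[[0,0,0,0.05,0.11,-0.1,0],[0,0,0,0,0,0,0],[0,0,0,0,0,0,0]]]' | grep -E 'eef|contact'
python3 -m inch '[[[0,0,0,0,-0.02,-0.1,0],[0,0,0,0,0,0,0],[0,0,0,0,0,0,0]]]' | grep -E 'eef|contact'; python3 lay.py 0 0 33.6 0
python3 -c "
from h import *
snap('wrist','w7')"; python3 held.py w7 33.6
```

```text
eef_pos: [0.5809, -0.0326, 0.0662]
contact_force: [-2.3, -1.5, 6.0]
eef_pos: [0.581, -0.0326, 0.0662]
contact_force: [-7.0, -0.1, 13.9]
target [ 0.5808 -0.032   0.0673] shift [-0.02  0.06  0.11] turn [0.0005 0.0024 0.0001] out [0.002 0.208 0.978] F [-7.  -0.1 13.9] gap 0.125 t 9.12 q [ 0.07  0.48 -0.25  1.71  0.38  1.03 -1.93]
board +x edge x 50.5 yaw deg -0.08
board far edge y 88.3 slope deg 0.15
rail rows [208, 209, 210, 211, 273, 274, 275, 342, 343, 344, 369, 370, 371, 372, 388, 389, 390, 391] [ 40.5  40.1  39.7  39.2  11.5  11.   10.6 -23.9 -24.5 -25.  -39.3 -39.9
 -40.5 -41.1 -50.8 -51.4 -52.  -52.6]
```

```bash
cat > lf.py <<'E'
# lf.py tag line : ticks and held/laid board corner in the line frame, mm
import sys; from h import *
f,s=pickle.load(open(sys.argv[1]+".pkl","rb")); j=int(sys.argv[2])
P=np.array([[.5808,-.0331,.0332],[.5805,-.0810,.0485],[.5801,-.1289,.0638]])[j]
B=(R.from_euler("z",-.45,degrees=True)*R.from_euler("x",-12,degrees=True)).as_matrix()
def inl(uv,z):
    p,d=rays(f,uv,s); p=(p-P)@B; d=d@B; return ((p+d*((z/1e3-p[2])/d[:,2])[:,None])*1e3)
g=f["image"].max(2).astype(float)
for sx in (69,-69):
    u,v=np.rint(proj(f,P+B@[sx/1e3,0,0],s)[0]).astype(int)
    W=g[max(v-8,0):v+9,u-14:u+15]
    if W.shape[0]<15 or W.shape[1]<20: print("tick",sx,"not seen",u,v); continue
    med=np.median(W); k=np.clip(med*.75-W,0,30); k[(np.median(W,axis=1)<med*.75)]=0
    Y,X=np.mgrid[max(v-8,0):v+9,u-14:u+15]; c=[(k*X).sum()/k.sum(),(k*Y).sum()/k.sum()]; print("tick",sx,np.round(c,1),inl([c],0)[0].round(1),int((k>0).sum()))
h=cv2.cvtColor(f["image"],cv2.COLOR_RGB2HSV)
m=((h[...,0]>8)&(h[...,0]<25)&(h[...,1]>80)&(h[...,2]>40)).astype(np.uint8)
k,l,st,ce=cv2.connectedComponentsWithStats(m)
uv=proj(f,P+B@[.02,-.045,.005],s)[0].astype(int); i=l[uv[1],uv[0]]
if len(sys.argv)>3: i=1+st[1:,4].argmax()
cn=max(cv2.findContours((l==i).astype(np.uint8),0,1)[0],key=len)[:,0].astype(float)+0
Q=inl(cn+.5*np.sign(cn-ce[i]),5)
e=Q[(Q[:,0]>43)&(Q[:,0]<49)&(Q[:,1]>-20)]
print("board: +y edge y (at x>43)",np.sort(e[:,1])[-3:].round(1),"+x edge",np.median(Q[(Q[:,1]<-20)&(Q[:,1]>-70)&(Q[:,0]>30)][:,0]).round(1),"min y",Q[:,1].min().round(1),"min x",Q[:,0].min().round(1))
a=Q[(Q[:,1]<-15)&(Q[:,1]>-80)&(Q[:,0]>40)]; print("yaw from +x edge",np.degrees(-np.arctan(np.polyfit(a[:,1],a[:,0],1)[0])).round(2))
E
python3 lf.py w7 0; python3 lf.py w6 0
```

```text
tick 69 [258.6 130.1] [68.9  0.4  0. ] 102
tick -69 [257.3 380.1] [-67.5   3.    0. ] 103
board: +y edge y (at x>43) [0.1 0.1 0.1] +x edge 50.9 min y -94.4 min x -45.5
yaw from +x edge -0.09
tick 69 [259.1 129.9] [69.   0.4  0. ] 85
tick -69 [253.5 368.3] [-70.3   5.4   0. ] 96
board: +y edge y (at x>43) [0.3 0.3 0.3] +x edge 49.4 min y -102.5 min x -55.5
yaw from +x edge -0.1
```

```bash
python3 -m inch '[[[0,0,0,-0.03,0.04,0.1,0],[0,0,0,0,0,0,0],[0,0,0,0,0,0,0.1],[0,0,0,0,0,0,0.2],[0,0,0,0,0,0,0.35],[0,0,0,0,0,0,0.35],[0,0,0,0,0,0,0.35],[0,0,0,0,0,0,0.35]]]' | grep -E 'eef|contact|gap'
python3 -m inch '[[[0,0,0,0,0.2,1,0.35],[0,0,0,0,0.6,2.9,0.35],[0,0,0,0,0.8,3.8,0.35],[0,0,0,0,0.8,3.8,0.35],[0,0,0,0,0.4,1.9,0.35],[0,0,0,0,0,0,0.35],[0,0,0,0,0,0,0.35],[0,0,0,0,0,0,0.35]]]' | grep -E 'eef|contact|gap'
python3 -c "
from h import *
snap('wrist','w8')"; python3 lf.py w8 0; python3 go.py .4464 .3977 .2 10.0 0
```

```text
eef_pos: [0.5804, -0.0318, 0.0653]
contact_force: [0.7, 0.4, 0.0]
finger_gap: 0.349
eef_pos: [0.5801, -0.004, 0.1992]
contact_force: [-1.1, -0.6, -1.4]
finger_gap: 0.352
tick 69 [267. 113.] [68.5 -0.6  0. ] 132
tick -69 [267.1 265.6] [-69.4   0.    0. ] 71
board: +y edge y (at x>43) [0.7 0.7 0.7] +x edge 50.3 min y -93.7 min x -49.5
yaw from +x edge 0.04
shift [-13.34  40.2    0.15] turn [0.2089 0.017  0.1816] gap 0.353 grasp 0.0 F [ 0.3  0.2 -0.2] t 10.55 q7 -1.89
```

View pics/w8.png

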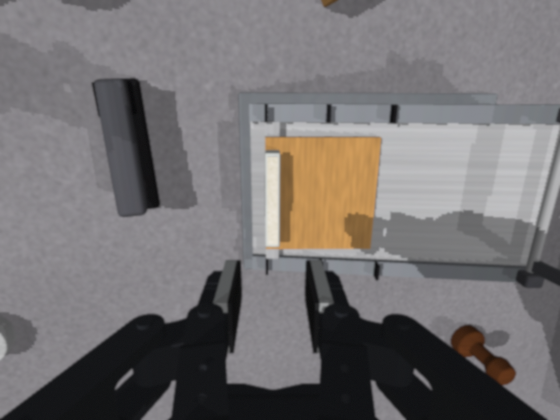

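The long plate is laid: board edge x from −49.5 to 50.3 mm, railed edge within about 1 mm of its ticks, and yaw ≈ 0°. Next is the middle plate.

```bash
python3 -m inch '[[[0.0174,0.0014,0.0151,-1.11,3.35,0,0.5],[0.0174,0.0014,0.0151,-1.11,3.35,0,0.5],[0.0174,0.0014,0.0151,-1.11,3.35,0,0.5],[0.0174,0.0014,0.0151,-1.11,3.35,0,0.5],[0.0174,0.0014,0.0151,-1.11,3.35,0,0.5],[0.0174,0.0014,0.0151,-1.11,3.35,0,0.5],[0.0174,0.0014,0.0151,-1.11,3.35,0,0.5],[0.0174,0.0014,0.0151,-1.11,3.35,0,0.5],[0.0174,0.0014,0.0151,-1.11,3.35,0,0.5],[0.0174,0.0014,0.0151,-1.11,3.35,0,0.5],[0.0174,0.0014,0.0151,-1.11,3.35,0,0.5],[0.0174,0.0014,0.0151,-1.11,3.35,0,0.5]]]' | grep eef
python3 -m inch '[[[0,0,0,0,0,-3,0.5],[0,0,0,0,0,-3.5,0.5],[0,0,0,0,0,-3,0.5],[0,0,0,0,0,0,0.5],[0,0,0,0,0,0,0.5],[0,0,0,0,0,0,0.5]]]' | grep eef
python3 go.py .4464 .3977 .034 10.0 0
```

```text
eef_pos: [0.4463, 0.3987, 0.198]
eef_pos: [0.4478, 0.3984, 0.1057]
shift [-0.14 -0.07 -7.17] turn [-0.0013  0.0024  0.0008] gap 0.501 grasp 0.0 F [-0.4  1.3  0.6] t 12.05 q7 -2.37
```

```bash
python3 -m inch '[[[0,0,0,-0.1,-0.07,-2.4,0.5],[0,0,0,0,0,-2.5,0.5],[0,0,0,0,0,-2.2,0.5],[0,0,0,0,0,0,0.5],[0,0,0,0,0,0,0.5],[0,0,0,0,0,0,0],[0,0,0,0,0,0,0],[0,0,0,0,0,0,0],[0,0,0,0,0,0,0],[0,0,0,0,0,0,0],[0,0,0,0,0,0,0]]]' 40 | grep -E 'eef|cont|gap|grasp'
python3 go.py .4464 .3977 .034 10.0 0
python3 -m inch '[[[0,0,0,0,0,2,0],[0,0,0,0,0,3,0],[0,0,0,0,0,3.5,0],[0,0,0,0,0,3.5,0],[0,0,0,0,0,3,0],[0,0,0,0,0,0,0],[0,0,0,0,0,0,0],[0,0,0,0,0,0,0]]]' | grep eef
python3 -c "
from h import *
snap('wrist','w9')"
python3 held.py w9 34; python3 lay.py 1 0 34 60
```

```text
eef_pos: [0.4475, 0.3986, 0.0361]
contact_force: [-0.2, -1.0, 4.5]
finger_gap: 0.123
grasp_force: 39.9
shift [-0.11 -0.09 -0.21] turn [-0.0032  0.0053  0.0005] gap 0.123 grasp 39.9 F [-0.2 -1.   4.5] t 12.9667 q7 -2.41
eef_pos: [0.4463, 0.3973, 0.1839]
board +x edge x 49.6 yaw deg 0.02
board far edge y 87.5 slope deg -0.06
rail rows [226, 239, 240, 241, 271, 272, 273, 346, 347, 358, 359, 360, 388, 389, 390, 391] [ 32.8  27.1  26.6  26.2  12.4  11.9  11.4 -26.3 -26.9 -33.1 -33.7 -34.3
 -51.  -51.6 -52.2 -52.9]
target [ 0.5806 -0.0673  0.1417] shift [ 13.46 -46.43  -4.12] turn [-0.2086 -0.016  -0.1814] out [0.002 0.208 0.978] F [-0.2 -0.6 -1.9] gap 0.131 t 13.68 q [-0.39  0.42 -0.52  1.54  0.22  1.24 -2.34]
```

```bash
python3 -m inch '[[[-0.0149,-0.0011,-0.013,0.96,-3.32,-0.29,0],[-0.0149,-0.0011,-0.013,0.96,-3.32,-0.29,0],[-0.0149,-0.0011,-0.013,0.96,-3.32,-0.29,0],[-0.0149,-0.0011,-0.013,0.96,-3.32,-0.29,0],[-0.0149,-0.0011,-0.013,0.96,-3.32,-0.29,0],[-0.0149,-0.0011,-0.013,0.96,-3.32,-0.29,0],[-0.0149,-0.0011,-0.013,0.96,-3.32,-0.29,0],[-0.0149,-0.0011,-0.013,0.96,-3.32,-0.29,0],[-0.0149,-0.0011,-0.013,0.96,-3.32,-0.29,0],[-0.0149,-0.0011,-0.013,0.96,-3.32,-0.29,0],[-0.0149,-0.0011,-0.013,0.96,-3.32,-0.29,0],[-0.0149,-0.0011,-0.013,0.96,-3.32,-0.29,0]]]' | grep eef
python3 -m inch '[[[-0.0149,-0.0011,-0.013,0.96,-3.32,-0.29,0],[-0.0149,-0.0011,-0.013,0.96,-3.32,-0.29,0],[0,0,0,0,0,0,0],[0,0,0,0,0,0,0],[0,0,0,0,0,0,0],[0,0,0,0,0,0,0]]]' | grep eef
python3 lay.py 1 0 34 10
python3 -c "
from h import *
snap('wrist','w10')"
python3 lf.py w10 1 big
```

```text
eef_pos: [0.5608, -0.0028, 0.1472]
eef_pos: [0.5803, -0.0656, 0.1423]
target [ 0.5805 -0.0777  0.0928] shift [ 0.03 -1.21 -4.95] turn [-0.0019 -0.001  -0.0018] out [0.002 0.208 0.978] F [-1.   1.1 -0.5] gap 0.127 t 15.18 q [ 0.14  0.39 -0.25  1.65  0.33  1.16 -1.81]
tick 69 [268.7 119.2] [68.7 -1.   0. ] 178
tick -69 [257.1 313. ] [-69.    7.7   0. ] 136
board: +y edge y (at x>43) [49.5 49.5 49.6] +x edge 40.6 min y -128.5 min x -99.5
yaw from +x edge -12.02
```

```bash
python3 -m inch '[[[0,0,0,0,-0.4,-1.6,0],[0,0,0,0.03,-0.4,-1.7,0],[0,0,0,0,-0.41,-1.65,0],[0,0,0,0,-0.1,-0.5,0],[0,0,0,0,0,0,0],[0,0,0,0,0,0,0],[0,0,0,0,0,0,0]]]' | grep -E 'eef|contact'
python3 lay.py 1 0 34 0
python3 -c "
from h import *
snap('wrist','w11')"; python3 lf.py w11 1 big
```

```text
eef_pos: [0.5818, -0.0796, 0.0897]
contact_force: [-0.0, -0.4, -0.4]
target [ 0.5805 -0.0798  0.083 ] shift [-0.13 -0.02 -0.67] turn [-0.0012  0.0021 -0.0007] out [0.002 0.208 0.978] F [-0.  -0.4 -0.4] gap 0.123 t 15.82 q [ 0.15  0.45 -0.23  1.69  0.36  1.05 -1.83]
tick 69 [257.3 131.1] [68.8  0.6  0. ] 92
tick -69 [254.8 372.6] [-69.   4.   0.] 148
board: +y edge y (at x>43) [49.  49.1 49.1] +x edge 49.4 min y -98.4 min x -50.1
yaw from +x edge -3.02
```

```bash
python3 -m inch '[[[0,0,0,-0.05,-0.06,-0.3,0],[0,0,0,-0.04,-0.05,-0.25,0],[0,0,0,0,0,0,0],[0,0,0,0,0,0,0],[0,0,0,0,0,0,0]]]' | grep -E 'eef|contact'
python3 -m inch '[[[0,0,0,0,-0.02,-0.1,0],[0,0,0,0,0,0,0],[0,0,0,0,0,0,0]]]' | grep -E 'eef|contact'
python3 lay.py 1 0 34 0
python3 -c "
from h import *
snap('wrist','w11')"; python3 lf.py w11 1 big
```

```text
eef_pos: [0.5808, -0.0812, 0.084]
contact_force: [-1.4, 1.0, 4.5]
eef_pos: [0.5808, -0.0812, 0.084]
contact_force: [-5.1, 2.6, 13.4]
target [ 0.5805 -0.0798  0.083 ] shift [-0.03  0.14 -0.1 ] turn [-0.0007  0.0025  0.    ] out [0.002 0.208 0.978] F [-5.1  2.6 13.4] gap 0.127 t 16.53 q [ 0.15  0.45 -0.23  1.7   0.36  1.04 -1.83]
tick 69 [255.6 130.1] [68.8  0.5  0. ] 102
tick -69 [253.8 378.5] [-68.4   3.8   0. ] 158
board: +y edge y (at x>43) [48.8 48.8 48.9] +x edge 49.7 min y -95.6 min x -46.6
yaw from +x edge -2.87
```

```bash
python3 -m inch '[[[0,0,0,0,0.04,0.2,0],[0,0,0,0,0.11,-0.02,0],[0,0,0,0,-0.02,-0.1,0],[0,0,0,0,0,0,0],[0,0,0,0,0,0,0]]]' | grep -E 'eef|contact'
python3 lay.py 1 0 35 0
python3 -c "
from h import *
snap('wrist','w12')"; python3 lf.py w12 1 big
python3 -m inch '[[[0,0,0,0,0,0,0.1],[0,0,0,0,0,0,0.2],[0,0,0,0,0,0,0.35],[0,0,0,0,0,0,0.35],[0,0,0,0,0,0,0.35],[0,0,0,0,0,0,0.35]]]' | grep -E 'eef|contact|gap'
python3 -m inch '[[[0,0,0,0,0.2,1,0.35],[0,0,0,0,0.6,2.9,0.35],[0,0,0,0,0.8,3.8,0.35],[0,0,0,0,0.8,3.8,0.35],[0,0,0,0,0,0,0.35],[0,0,0,0,0,0,0.35],[0,0,0,0,0,0,0.35]]]' | grep -E 'eef|contact|gap'
python3 -c "
from h import *
snap('wrist','w13')"; python3 lf.py w13 1;python3 lf.py w13 0; python3 go.py .6135 .2883 .2 0.2 0
```

```text
eef_pos: [0.5804, -0.0801, 0.0838]
contact_force: [-3.6, 2.3, 10.0]
target [ 0.5805 -0.0796  0.084 ] shift [0.01 0.06 0.02] turn [-0.0008  0.0012  0.0003] out [0.002 0.208 0.978] F [-3.6  2.3 10. ] gap 0.13 t 17.0 q [ 0.15  0.45 -0.23  1.7   0.36  1.04 -1.83]
tick 69 [258.2 128.9] [68.9  0.5  0. ] 85
tick -69 [255.4 377.9] [-68.6   4.    0. ] 151
board: +y edge y (at x>43) [48.9 48.9 48.9] +x edge 49.2 min y -94.5 min x -46.5
yaw from +x edge -3.95
eef_pos: [0.58, -0.0805, 0.0824]
contact_force: [0.4, 0.7, 0.2]
finger_gap: 0.352
eef_pos: [0.5801, -0.0564, 0.1982]
contact_force: [-0.7, 0.3, -0.6]
finger_gap: 0.348
tick 69 [264.8 114.3] [68.7 -0.1  0. ] 115
tick -69 [265.9 274.5] [-69.   0.   0.] 102
board: +y edge y (at x>43) [49.7 50.1 50.1] +x edge 48.8 min y -95.0 min x -53.5
yaw from +x edge -3.22
tick 69 [201.3 114.6] [68.3 -0.6  0. ] 171
tick -69 [213.6 274.7] [-71.9  -2.5   0. ] 163
board: +y edge y (at x>43) [0.6 1.1 1.2] +x edge 49.8 min y -146.7 min x -56.0
yaw from +x edge 0.1
shift [ 3.39 34.5   0.28] turn [ 0.2087 -0.0014  0.0119] gap 0.348 grasp 0.0 F [-0.  -0.2 -0.1] t 18.1833 q7 -1.8
```

View pics/w13.png

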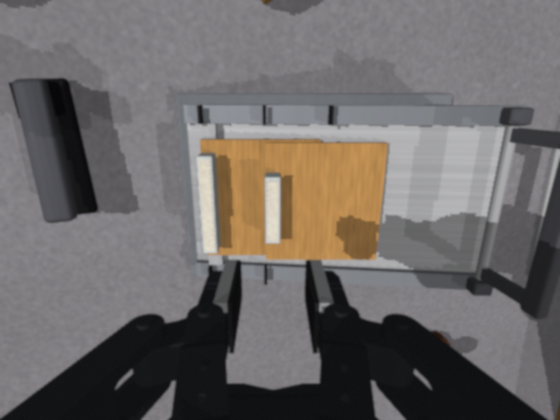

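The middle plate is laid: its far edge is at −95.0 mm and its ticks read ≈ 0. Going for the short plate, and checking the middle one's side edge on the way.

```bash
sed -e 's/Q\[:,1\]<-20)&(Q\[:,1\]>-70)/Q[:,1]<-50)\&(Q[:,1]>-90)/' -e 's/Q\[:,1\]<-15)&(Q\[:,1\]>-80)/Q[:,1]<-50)\&(Q[:,1]>-90)/' lf.py > lf2.py; cat >> lf2.py <<'E'
b=Q[(Q[:,1]<-50)&(Q[:,1]>-90)&(Q[:,0]<-40)]; print("-x edge",np.median(b[:,0]).round(1)); e=Q[(Q[:,1]<-80)&(abs(Q[:,0])<40)]; print("far edge yaw",np.degrees(np.arctan(np.polyfit(e[:,0],e[:,1],1)[0])).round(2))
E
python3 lf2.py w13 1
python3 -m inch '[[[0.0209,0,0.0012,0.34,3.45,0.03,0.5],[0.0209,0,0.0012,0.34,3.45,0.03,0.5],[0.0209,0,0.0012,0.34,3.45,0.03,0.5],[0.0209,0,0.0012,0.34,3.45,0.03,0.5],[0.0209,0,0.0012,0.34,3.45,0.03,0.5],[0.0209,0,0.0012,0.34,3.45,0.03,0.5],[0.0209,0,0.0012,0.34,3.45,0.03,0.5],[0.0209,0,0.0012,0.34,3.45,0.03,0.5],[0.0209,0,0.0012,0.34,3.45,0.03,0.5],[0.0209,0,0.0012,0.34,3.45,0.03,0.5],[0,0,0,0,0,0,0.5],[0,0,0,0,0,0,0.5]]]' | grep eef
python3 -m inch '[[[0,0,0,0,0,-3,0.5],[0,0,0,0,0,-3.5,0.5],[0,0,0,0,0,-3,0.5],[0,0,0,0,0,0,0.5],[0,0,0,0,0,0,0.5],[0,0,0,0,0,0,0.5]]]' | grep eef
python3 go.py .6135 .2883 .034 0.2 0
```

```text
tick 69 [264.8 114.3] [68.7 -0.1  0. ] 115
tick -69 [265.9 274.5] [-69.   0.   0.] 102
board: +y edge y (at x>43) [49.7 50.1 50.1] +x edge 48.0 min y -95.0 min x -53.5
yaw from +x edge -0.18
-x edge -50.7
far edge yaw -0.04
eef_pos: [0.6126, 0.2907, 0.1985]
eef_pos: [0.615, 0.2881, 0.1073]
shift [-0.15  0.02 -7.33] turn [-0.0008  0.0011  0.0008] gap 0.504 grasp 0.0 F [0.  0.7 0.6] t 19.6833 q7 -2.21
```

```bash
python3 -m inch '[[[0,0,0,-0.1,0,-2.5,0.5],[0,0,0,0,0,-2.5,0.5],[0,0,0,0,0,-2.2,0.5],[0,0,0,0,0,0,0.5],[0,0,0,0,0,0,0.5],[0,0,0,0,0,0,0],[0,0,0,0,0,0,0],[0,0,0,0,0,0,0],[0,0,0,0,0,0,0],[0,0,0,0,0,0,0],[0,0,0,0,0,0,0]]]' 40 | grep -E 'eef|cont|gap|grasp'
python3 go.py .6135 .2883 .034 0.2 0
python3 -m inch '[[[0,0,0,0,0,2,0],[0,0,0,0,0,3,0],[0,0,0,0,0,3.5,0],[0,0,0,0,0,3.5,0],[0,0,0,0,0,3,0],[0,0,0,0,0,0,0],[0,0,0,0,0,0,0],[0,0,0,0,0,0,0]]]' | grep eef
python3 -c "
from h import *
snap('wrist','w14')"
python3 held.py w14 34; python3 lay.py 2 0 35 60
```

```text
eef_pos: [0.6147, 0.2893, 0.0367]
contact_force: [-0.3, -1.7, 7.8]
finger_gap: 0.126
grasp_force: 40.0
shift [-0.12 -0.1  -0.27] turn [-0.0022  0.0038 -0.0001] gap 0.126 grasp 40.0 F [-0.3 -1.7  7.8] t 20.6 q7 -2.23
eef_pos: [0.613, 0.2885, 0.1839]
board +x edge x 49.9 yaw deg 0.02
board far edge y 86.8 slope deg 0.17
rail rows [266, 267, 269, 270, 320, 321, 322, 356, 357, 358, 388, 389, 390, 391] [ 14.7  14.2  13.2  12.8 -12.3 -12.8 -13.3 -32.1 -32.6 -33.2 -51.1 -51.7
 -52.3 -52.9]
target [ 0.5802 -0.115   0.158 ] shift [ -3.24 -40.32  -2.48] turn [-0.2089 -0.0012 -0.0114] out [0.002 0.208 0.978] F [ 1.1  0.  -2.3] gap 0.126 t 21.32 q [-0.23  0.57 -0.39  1.3   0.21  1.32 -2.19]
```

```bash
python3 -m inch '[[[-0.0174,-0.0001,-0.001,-0.27,-3.36,-0.21,0],[-0.0174,-0.0001,-0.001,-0.27,-3.36,-0.21,0],[-0.0174,-0.0001,-0.001,-0.27,-3.36,-0.21,0],[-0.0174,-0.0001,-0.001,-0.27,-3.36,-0.21,0],[-0.0174,-0.0001,-0.001,-0.27,-3.36,-0.21,0],[-0.0174,-0.0001,-0.001,-0.27,-3.36,-0.21,0],[-0.0174,-0.0001,-0.001,-0.27,-3.36,-0.21,0],[-0.0174,-0.0001,-0.001,-0.27,-3.36,-0.21,0],[-0.0174,-0.0001,-0.001,-0.27,-3.36,-0.21,0],[-0.0174,-0.0001,-0.001,-0.27,-3.36,-0.21,0],[-0.0174,-0.0001,-0.001,-0.27,-3.36,-0.21,0],[-0.0174,-0.0001,-0.001,-0.27,-3.36,-0.21,0]]]' | grep eef
python3 -m inch '[[[0,0,0,0,0,0,0],[0,0,0,0,0,0,0],[0,0,0,0,0,0,0],[0,0,0,0,-0.3,-1.5,0],[0,0,0,0,-0.4,-1.7,0],[0,0,0,0,-0.3,-1.5,0],[0,0,0,0,0,0,0],[0,0,0,0,0,0,0],[0,0,0,0,0,0,0]]]' | grep -E 'eef|contact'
python3 lay.py 2 0 35 0
python3 -c "
from h import *
snap('wrist','w15')"; python3 lf2.py w15 2 big
```

```text
eef_pos: [0.5794, -0.1162, 0.1568]
eef_pos: [0.5813, -0.1233, 0.1122]
contact_force: [0.1, -0.9, -0.7]
target [ 0.5801 -0.1275  0.0993] shift [-0.12 -0.42 -1.3 ] turn [-0.0017  0.0022 -0.0015] out [0.002 0.208 0.978] F [ 0.1 -0.9 -0.7] gap 0.128 t 23.07 q [ 0.22  0.42 -0.23  1.67  0.34  1.08 -1.73]
tick 69 [263.8 128.8] [69.   0.6  0. ] 85
tick -69 [263.4 363.3] [-69.8   1.8   0. ] 125
board: +y edge y (at x>43) [94.4 94.4 94.5] +x edge 48.0 min y -100.0 min x -57.1
yaw from +x edge 0.11
-x edge -45.3
far edge yaw 0.27
```

```bash
python3 -m inch '[[[0,0,0,-0.03,-0.12,-0.4,0],[0,0,0,-0.02,-0.12,-0.4,0],[0,0,0,0,-0.12,-0.35,0],[0,0,0,0,0,0,0],[0,0,0,0,0,0,0],[0,0,0,0,0,0,0]]]' | grep -E 'eef|contact'
python3 -m inch '[[[0,0,0,0,-0.02,-0.1,0],[0,0,0,0,0,0,0],[0,0,0,0,0,0,0]]]' | grep -E 'eef|contact'
python3 lay.py 2 0 35 0
python3 -c "
from h import *
snap('wrist','w16')"; python3 lf2.py w16 2 big
```

```text
eef_pos: [0.5802, -0.1284, 0.1]
contact_force: [0.9, -0.3, -0.4]
eef_pos: [0.5803, -0.1284, 0.0998]
contact_force: [-3.5, 1.4, 6.1]
target [ 0.5801 -0.1275  0.0993] shift [-0.01  0.09 -0.05] turn [-0.0009  0.0018  0.0004] out [0.002 0.208 0.978] F [-3.5  1.4  6.1] gap 0.126 t 23.87 q [ 0.22  0.44 -0.22  1.68  0.35  1.05 -1.74]
tick 69 [257.2 129.2] [69.   0.5  0. ] 94
tick -69 [255.  377.9] [-68.9   3.8   0. ] 150
board: +y edge y (at x>43) [93.6 93.7 93.7] +x edge 49.8 min y -94.7 min x -46.8
yaw from +x edge -0.01
-x edge -42.0
far edge yaw -1.99
```

```bash
python3 -m inch '[[[0,0,0,0.04,0.04,0.05,0],[0,0,0,0,0,0,0],[0,0,0,0,0,0,0.1],[0,0,0,0,0,0,0.2],[0,0,0,0,0,0,0.35],[0,0,0,0,0,0,0.35],[0,0,0,0,0,0,0.35],[0,0,0,0,0,0,0.35]]]' | grep -E 'eef|contact|gap'
python3 -m inch '[[[0,0,0,0,0.2,1,0.35],[0,0,0,0,0.6,2.9,0.35],[0,0,0,0,0.8,3.8,0.35],[0,0,0,0,0.8,3.8,0.35],[0,0,0,0,0,0,0.3],[0,0,0,0,0,0,0.3],[0,0,0,0,0,0,0.3]]]' | grep -E 'eef|contact|gap'
python3 - <<'E'
from h import *
snap('wrist','w17')
f,s=pickle.load(open("w17.pkl","rb"));print(s["eef_pos"].round(3),R.from_quat(s["tool_rot"]).as_matrix().round(2).tolist())
f2,_=snap('scene','s2')
a=f["image"][60:330,150:560]; b=f2["image"][190:330,170:330]
b=cv2.resize(b,(390,341)); im=np.zeros((341,800,3),np.uint8); im[:270,:410]=a; im[:,410:]=b; cv2.imwrite("pics/c3.png",im[...,::-1])
E
python3 lf2.py w17 2
```

```text
eef_pos: [0.5806, -0.128, 0.0994]
contact_force: [-1.1, -0.0, 0.3]
finger_gap: 0.351
eef_pos: [0.5806, -0.104, 0.2151]
contact_force: [0.2, -1.0, -0.4]
finger_gap: 0.3
[ 0.581 -0.104  0.215] [[1.0, -0.01, 0.0], [-0.01, -0.98, -0.21], [0.0, 0.21, -0.98]]
tick 69 [265.4 115.3] [69.  -0.5  0. ] 132
tick -69 [266.1 274.4] [-68.6  -0.2   0. ] 109
board: +y edge y (at x>43) [96.8 96.9 97. ] +x edge 49.7 min y -95.1 min x -50.3
yaw from +x edge -0.01
-x edge -50.3
far edge yaw -0.16
```

View pics/c3.png

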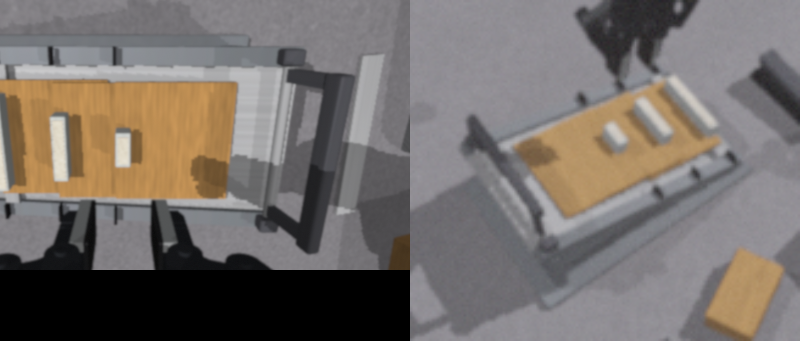

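All three plates are laid: the short one spans −50.3…49.7 mm with its far edge at −95.1. The bar stands upright at the right. I've used all 10 views, so I'm closing the bar from measured numbers and force, pushing from behind with shut fingers.

```bash
cat > cl.py <<'E'
from h import *; from rig import env
P=np.array([.5808,-.0331,.0332]); B=R.from_euler("z",-.45,degrees=True)*R.from_euler("x",-12,degrees=True)
s=env.get_state(); cur=np.array(s["eef_pos"]); l=B.inv().apply(cur-P)*1e3
print("now line frame",l.round(1),"F line",B.inv().apply(s["contact_force"]).round(1),"t",round(s["time_s"],2),"gap",round(s["finger_gap"],3))
def arc(t,c=10): return [0,-230+50*np.cos(t)-2*np.sin(t)-c,23+50*np.sin(t)+2*np.cos(t)+25]
W=[("A",[0,-290,163]),("B",[0,-290,88])]+[("%.1f"%t,arc(t)) for t in np.arange(2.2,-.01,-.2)]
if __name__=="__main__":
    prev=cur
    for n,w in W:
        p=P+B.apply(np.array(w)/1e3); print(n,np.round(w,0),"abs",((p-cur)*100).round(2),"step",((p-prev)*100).round(2)); prev=p
    # bar position check: dark bar in w17 and s2
E
python3 cl.py
python3 - <<'E'
from h import *
P=np.array([.5808,-.0331,.0332]); B=R.from_euler("z",-.45,degrees=True)*R.from_euler("x",-12,degrees=True)
# bar end centroids along its long edges: triangulate top-face centre of bar from w17 and w13
out=[]
for w,box in (("w17",(430,130,515,315)),("w13",(505,115,560,320))):
    f,s=pickle.load(open(w+".pkl","rb")); g=f["image"].max(2); 
    for t in (1.5,1.7,1.9):
        q=P+B.apply([0,(-230+50*np.cos(t))/1e3,(23+50*np.sin(t))/1e3]); uv=np.rint(proj(f,q,s)[0]).astype(int)
        r=g[uv[1],uv[0]-30:uv[0]+31] if uv[0]<530 else g[uv[1],uv[0]-30:]
        print(w,t,uv,"dark cols",(np.nonzero(r<75)[0]+uv[0]-30)[[0,-1]] if (r<75).any() else None)
E
```

```text
now line frame [  -0.4 -107.1  161.5] F line [-0.2 -1.  -1. ] t 25.27 gap 0.297
A [   0 -290  163] abs [ -0.1  -17.86   3.94] step [ -0.1  -17.86   3.94]
B [   0 -290   88] abs [ -0.11 -19.41  -3.39] step [-0.01 -1.56 -7.34]
2.2 [   0. -271.   87.] abs [ -0.1  -17.58  -3.86] step [ 0.01  1.84 -0.47]
2.0 [   0. -263.   93.] abs [ -0.09 -16.64  -3.51] step [0.01 0.94 0.35]
1.8 [   0. -253.   96.] abs [ -0.09 -15.65  -3.35] step [0.01 0.99 0.16]
1.6 [   0. -243.   98.] abs [ -0.08 -14.66  -3.39] step [ 0.01  1.   -0.04]
1.4 [   0. -233.   98.] abs [ -0.07 -13.69  -3.63] step [ 0.01  0.97 -0.24]
1.2 [   0. -224.   95.] abs [ -0.06 -12.78  -4.05] step [ 0.01  0.9  -0.43]
1.0 [   0. -215.   91.] abs [ -0.06 -11.98  -4.65] step [ 0.01  0.8  -0.6 ]
0.8 [   0. -207.   85.] abs [ -0.05 -11.31  -5.39] step [ 0.01  0.67 -0.74]
0.6 [   0. -200.   78.] abs [ -0.05 -10.81  -6.26] step [ 0.    0.51 -0.86]
0.4 [   0. -195.   69.] abs [ -0.04 -10.48  -7.2 ] step [ 0.    0.32 -0.95]
0.2 [   0. -191.   60.] abs [ -0.04 -10.35  -8.19] step [ 0.    0.13 -0.99]
-0.0 [   0. -190.   50.] abs [ -0.04 -10.42  -9.19] step [-0.   -0.07 -1.  ]
w17 1.5 [456 229] dark cols [458 473]
w17 1.7 [471 229] dark cols [458 473]
w17 1.9 [484 228] dark cols [459 473]
w13 1.5 [540 232] dark cols [535 559]
w13 1.7 [555 232] dark cols [535 559]
w13 1.9 [568 230] dark cols [541 559]
```

```bash
python3 -m inch '[[[0,0,0,-0.02,-2.9,0.8,0],[0,0,0,-0.02,-3.6,0.8,0],[0,0,0,-0.02,-3.8,0.8,0],[0,0,0,-0.02,-3.8,0.8,0],[0,0,0,-0.02,-3.76,0.74,0],[0,0,0,0,0,0,0],[0,0,0,0,0,0,0],[0,0,0,0,0,0,0]]]' | grep -E 'eef|contact'
python3 -m inch '[[[0,0,0,0,-0.5,-2.4,0],[0,0,0,0,-0.5,-2.5,0],[0,0,0,0,-0.56,-2.44,0],[0,0,0,0,0,0,0],[0,0,0,0,0,0,0],[0,0,0,0,0,0,0]]]' | grep -E 'eef|contact|gap'
python3 cl.py | head -5
```

```text
eef_pos: [0.5791, -0.2823, 0.2524]
contact_force: [-0.1, -0.2, -0.3]
eef_pos: [0.5805, -0.2969, 0.1817]
contact_force: [0.2, -0.0, 0.5]
finger_gap: 0.002
now line frame [   1.8 -288.9   90.4] F line [ 0.2 -0.2  0.5] t 26.43 gap 0.002
A [   0 -290  163] abs [-0.17  1.4   7.13] step [-0.17  1.4   7.13]
B [   0 -290   88] abs [-0.18 -0.16 -0.21] step [-0.01 -1.56 -7.34]
2.2 [   0. -271.   87.] abs [-0.17  1.68 -0.68] step [ 0.01  1.84 -0.47]
2.0 [   0. -263.   93.] abs [-0.16  2.61 -0.33] step [0.01 0.94 0.35]
```

Sweep to about 1.0 rad, check, then continue.

```bash
python3 -m inch '[[[0,0,0,-0.1,1.7,-0.6,0],[0,0,0,0,0.94,0.35,0],[0,0,0,0,0.99,0.16,0],[0,0,0,0,1,-0.04,0],[0,0,0,0,0.97,-0.24,0],[0,0,0,0,0.9,-0.43,0],[0,0,0,0,0.8,-0.6,0],[0,0,0,0,0,0,0],[0,0,0,0,0,0,0]]]' | grep -E 'eef|contact'
python3 cl.py | head -1
python3 -m inch '[[[0,0,0,0,0.67,-0.74,0],[0,0,0,0,0.51,-0.86,0],[0,0,0,0,0.32,-0.95,0],[0,0,0,0,0,0,0],[0,0,0,0,0,0,0]]]' | grep -E 'eef|contact'
python3 cl.py | head -1
```

```text
eef_pos: [0.5782, -0.2244, 0.1656]
contact_force: [-0.2, 0.7, 0.5]
now line frame [  -1.1 -214.6   89.7] F line [-0.2  0.6  0.6] t 27.18 gap 0.001
eef_pos: [0.5779, -0.2098, 0.1396]
contact_force: [-0.3, -0.4, 0.3]
now line frame [  -1.6 -195.    67.4] F line [-0.3 -0.4  0.2] t 27.6 gap 0.003
```

```bash
cat > bar.py <<'E'
import sys; from h import *
P=np.array([.5808,-.0331,.0332]); B=R.from_euler("z",-.45,degrees=True)*R.from_euler("x",-12,degrees=True)
f,s=snap("scene",sys.argv[1])
for x in (.035,-.035):
    for t in (1.6,1.2,1.0,.8,.6,.4,.2,0):
        q=P+B.apply([x,(-230+50*np.cos(t)-2*np.sin(t))/1e3,(23+50*np.sin(t)+2*np.cos(t))/1e3]); u,v=np.rint(proj(f,q)[0]).astype(int); print(x,t,(u,v),f["image"][v-1:v+2,u-1:u+2].max(2).mean().round(0),end=" | ")
    print()
E
python3 bar.py s3
```

```text
0.035 1.6 (np.int64(219), np.int64(268)) 152.0 | 0.035 1.2 (np.int64(227), np.int64(265)) 145.0 | 0.035 1.0 (np.int64(230), np.int64(264)) 159.0 | 0.035 0.8 (np.int64(233), np.int64(264)) 97.0 | 0.035 0.6 (np.int64(235), np.int64(265)) 95.0 | 0.035 0.4 (np.int64(237), np.int64(266)) 94.0 | 0.035 0.2 (np.int64(237), np.int64(267)) 95.0 | 0.035 0 (np.int64(237), np.int64(269)) 98.0 | 
-0.035 1.6 (np.int64(203), np.int64(246)) 85.0 | -0.035 1.2 (np.int64(210), np.int64(243)) 63.0 | -0.035 1.0 (np.int64(214), np.int64(242)) 75.0 | -0.035 0.8 (np.int64(217), np.int64(243)) 65.0 | -0.035 0.6 (np.int64(219), np.int64(243)) 48.0 | -0.035 0.4 (np.int64(220), np.int64(245)) 46.0 | -0.035 0.2 (np.int64(221), np.int64(246)) 45.0 | -0.035 0 (np.int64(222), np.int64(249)) 44.0 |
```

```bash
python3 -m inch '[[[0,0,0,0,0.13,-0.99,0],[0,0,0,0,-0.05,-0.5,0],[0,0,0,0,-0.04,-0.2,0],[0,0,0,0,0,0,0],[0,0,0,0,0,0,0]]]' | grep -E 'contact'
python3 cl.py | head -1
python3 -m inch '[[[0,0,0,0,-0.04,-0.2,0],[0,0,0,0,0,0,0],[0,0,0,0,0,0,0]]]' | grep -E 'contact'
python3 cl.py | head -1
```

```text
contact_force: [0.2, -0.1, 0.2]
now line frame [  -1.  -191.9   51.9] F line [ 0.2 -0.1  0.2] t 28.07 gap 0.001
contact_force: [0.5, 1.0, -0.3]
now line frame [  -0.8 -191.9   50.3] F line [ 0.5  1.  -0.1] t 28.32 gap -0.001
```

```bash
for i in 1; do python3 -m inch '[[[0,0,0,0,-0.02,-0.1,0],[0,0,0,0,0,0,0],[0,0,0,0,0,0,0]]]' | grep contact; python3 -m inch '[[[0,0,0,0,-0.02,-0.1,0],[0,0,0,0,0,0,0],[0,0,0,0,0,0,0]]]' | grep contact; done; python3 cl.py | head -1
```

```text
contact_force: [-0.4, 1.0, -0.2]
contact_force: [-2.3, 1.0, 5.4]
now line frame [  -0.7 -191.8   48.8] F line [-2.3 -0.1  5.5] t 28.82 gap -0.0
```

```bash
python3 -m inch '[[[0,0,0,0,-0.02,-0.1,0],[0,0,0,0,0,0,0],[0,0,0,0,0,0,0],[0,0,0,0,0,0,0]]]' | grep contact; python3 cl.py | head -1; python3 -m inch '[[[0,0,0,0,-0.01,-0.05,0],[0,0,0,0,0,0,0],[0,0,0,0,0,0,0],[0,0,0,0,0,0,0]]]' | grep contact; python3 cl.py | head -1
```

```text
contact_force: [-6.5, 3.8, 11.4]
now line frame [  -0.6 -191.7   48.6] F line [-6.5  1.3 11.9] t 29.15 gap 0.0
contact_force: [-7.1, 3.7, 14.5]
now line frame [  -0.5 -191.7   48.5] F line [-7.1  0.5 14.9] t 29.48 gap 0.003
```

The stop is stiff: 3 N per 0.1 mm, at the expected height. Retracting straight out, then verifying.

```bash
python3 -m inch '[[[0,0,0,0,0.1,0.5,0],[0,0,0,0,0.5,2.4,0],[0,0,0,0,0.8,3.8,0],[0,0,0,0,0.8,3.8,0],[0,0,0,0,0.8,3.2,0],[0,0,0,0,2.5,0,0],[0,0,0,0,2.5,0,0],[0,0,0,0,2.5,0,0],[0,0,0,0,0,0,0],[0,0,0,0,0,0,0],[0,0,0,0,0,0,0]]]' | grep -E 'eef|contact'
python3 -c "
from h import *
snap('wrist','w20')"
for j in 0 1 2; do echo line $j; python3 lf2.py w20 $j | grep -v yaw; done
python3 - <<'E'
from h import *
P=np.array([.5808,-.0331,.0332]); B=R.from_euler("z",-.45,degrees=True)*R.from_euler("x",-12,degrees=True)
f,s=pickle.load(open("w20.pkl","rb")); g=f["image"].max(2)
for x in (.04,.025,-.025,-.04):
    L=[]
    for y in range(-240,-150,3):
        u,v=np.rint(proj(f,P+B.apply([x,y/1e3,.025]),s)[0]).astype(int); L.append((y,int(g[v,u]) if 0<=v<420 and 0<=u<560 else -1))
    print(x,[l for l in L if l[1]<75 and l[1]>=0])
E
python3 bar.py s4 | tail -1
```

```text
eef_pos: [0.5785, -0.1065, 0.2556]
contact_force: [-0.5, -0.8, 0.2]
line 0
tick 69 [143.6 110.3] [68.6 -0.4  0. ] 153
tick -69 [159.4 249.5] [-69.5  -0.1   0. ] 96
board: +y edge y (at x>43) [0.8 0.9 1. ] +x edge 49.4 min y -175.6 min x -55.0
-x edge -52.8
line 1
tick 69 [197.7 111. ] [68.2 -0.3  0. ] 136
tick -69 [206.9 250.7] [-68.5  -0.1   0. ] 116
board: +y edge y (at x>43) [48.9 49.  49.1] +x edge 49.0 min y -124.7 min x -52.9
-x edge -51.8
line 2
tick 69 [253.6 110.7] [68.6 -0.3  0. ] 121
tick -69 [255.9 252.5] [-68.1  -0.1   0. ] 86
board: +y edge y (at x>43) [97.1 97.2 97.3] +x edge 49.5 min y -73.7 min x -50.7
-x edge -49.7
0.04 []
0.025 []
-0.025 []
-0.04 []
-0.035 1.6 (np.int64(203), np.int64(246)) 123.0 | -0.035 1.2 (np.int64(210), np.int64(243)) 130.0 | -0.035 1.0 (np.int64(214), np.int64(242)) 118.0 | -0.035 0.8 (np.int64(217), np.int64(243)) 103.0 | -0.035 0.6 (np.int64(219), np.int64(243)) 109.0 | -0.035 0.4 (np.int64(220), np.int64(245)) 115.0 | -0.035 0.2 (np.int64(221), np.int64(246)) 116.0 | -0.035 0 (np.int64(222), np.int64(249)) 104.0 | Traceback (most recent call last):
  File "lf2.py", line 25, in <module>
    b=Q[(Q[:,1]<-50)&(Q[:,1]>-90)&(Q[:,0]<-40)]; print("-x edge",np.median(b[:,0]).round(1)); e=Q[(Q[:,1]<-80)&(abs(Q[:,0])<40)]; print("far edge yaw",np.degrees(np.arctan(np.polyfit(e[:,0],e[:,1],1)[0])).round(2))
                                                                                                                                                                            ~~~~~~~~~~^^^^^^^^^^^^^^^^^
    raise TypeError("expected non-empty vector for x")
TypeError: expected non-empty vector for x
```

```bash
python3 - <<'E'
from h import *
B=(R.from_euler("z",-.45,degrees=True)*R.from_euler("x",-12,degrees=True)).as_matrix()
f,s=pickle.load(open("w20.pkl","rb")); h=cv2.cvtColor(f["image"],cv2.COLOR_RGB2HSV)
k,l,st,ce=cv2.connectedComponentsWithStats(((h[...,1]<60)&(h[...,2]>165)).astype(np.uint8))
for j,P in enumerate(np.array([[.5808,-.0331,.0332],[.5805,-.0810,.0485],[.5801,-.1289,.0638]])):
    u,v=proj(f,P+B@[0,-.006,.023],s)[0].astype(int); i=l[v,u]; p,d=rays(f,np.argwhere(l==i)[:,::-1],s); p=(p-P)@B; d=d@B; q=(p+d*((.023-p[2])/d[:,2])[:,None])*1e3
    r=cv2.minAreaRect(q[:,:2].astype(np.float32)); print(j,i,st[i].tolist(),np.round(r[0],1),np.round(r[1],1),round(r[2],1))
P=np.array([.5808,-.0331,.0332])
L=[]
for y in range(-240,-150,4):
    u,v=np.rint(proj(f,P+B@[.035,y/1e3,.025],s)[0]).astype(int); L.append((y,f["image"][v,u].tolist()))
print(L)
E
```

```text
0 2 [134, 119, 34, 124, 1503] [ 5.8 -8.4] [ 18.3 113.3] 89.8
1 8 [196, 164, 17, 58, 738] [-1.4 -5.8] [52.7 11.4] 0.1
2 9 [253, 179, 15, 30, 398] [-0.4 -5.8] [26.7 11.6] 1.8
[(-240, [95, 93, 96]), (-236, [136, 136, 138]), (-232, [130, 130, 132]), (-228, [179, 179, 181]), (-224, [157, 157, 158]), (-220, [176, 176, 178]), (-216, [170, 170, 171]), (-212, [170, 170, 172]), (-208, [183, 183, 185]), (-204, [185, 186, 187]), (-200, [185, 186, 188]), (-196, [185, 185, 187]), (-192, [171, 138, 103]), (-188, [184, 138, 81]), (-184, [77, 76, 80]), (-180, [82, 82, 88]), (-176, [83, 84, 90]), (-172, [80, 70, 65]), (-168, [179, 134, 79]), (-164, [176, 132, 78]), (-160, [190, 142, 83]), (-156, [189, 141, 82]), (-152, [188, 141, 82])]
```

```bash
python3 -c "
from rig import env
print(env.get_state()['time_s'], env.sign_off())"
```

```text
the job is handed in; nothing more can be done
30.5 None
```

I laid the three plates in order (long, middle, short) within about 1.5 mm of their places by my camera measurements, swung the hold-down bar down onto the top plate, kept clear of everything else, and handed the job in at 30.5 s; no verdict came back.

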